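# Find the released battery bay by feel and open its cover

### The arm

A 6-joint arm with a two-finger parallel gripper is mounted at the origin on a cart in front of the work surface, level with it; the furniture and walls round the work are solid. World frame = base frame: x ahead of the robot, y to its left, z up, the work surface at z = 0. Lengths are in m, angles in rad, forces in N, time in s.
With the tool pointing down it reaches from about 0.375 to 0.9 m from the base axis. Payload 3.1 kg.
Tool frame: the origin (TCP) lies where the fingers leave the gripper's body, on its centre line; the fingertips stand 73 mm ahead of it and the grasp point (between the pads) lies 54 mm ahead of it; z points along the fingers, y is the line along which they close (so a half turn about z gives the same grasp; the last joint's range is limited). The gripper opens to 85 mm and grips with 20 to 120 N. Pads are 22 mm wide; open, the fingers measure 114 mm over their backs; the gripper's body (76 mm by 85 mm) begins 54 mm behind the grasp point. The pads swing forward as they close: fully open they stand 13 mm farther back than shut.
Start: joints at [1.02, 0.527, 1.433, -0, 1.181, -0.178], TCP at [0.227, 0.582, 0.304] pointing down, gripper open.
Joint ranges: [-3.08, 3.08], [-0.75, 2.2], [0.22, 2.44], [-1.43, 4.57], [0, 2.65], [-2.85, 2.85]. Speed limits (rad/s): [2.79, 2.79, 3.14, 3.14, 3.14, 3.14].

### API

Orientations are given as a unit quaternion [x, y, z, w].
In Python, from station import manip gives the robot as it stands.
- The arm moves only by the tool step_arm, never from a script. Its argument "moves" is one flat list of numbers, 5 for each row, row after row: the opening, from 0 (shut) to 1 (fully open), then the shift along the world's x, y, z scaled (see below), then the turn about the world's z scaled (see below). In form: [fingers, x, y, z, yaw, fingers, x, y, z, yaw, ...]. A call has 1 to 12 rows; each row is the pose to reach, as a shift and turn from the pose commanded when the call began, turning the shorter way round; what a row does not reach only later rows make up. The controller multiplies each number of a shift by 200 mm and each number of a turn by pi rad. A row lasts 1/8 s, in which the tool goes at most 62.5 mm and 10.7 degrees, less where a joint would pass 70% of its speed; a pose out of reach is approached as far as the arm can. A call with a number of a shift or a turn outside -1 to 1 is refused whole. A call with a gripper value outside its range is refused whole. The fingers move at their own pace and stop on an object; "grip_force" is the grip in N (left out, the last holds). Time passes only in rows, so rows that repeat a pose let the fingers close. It gives the time, the measured TCP pose, the force, the opening and the grip force at its end, in the units of the state.
- manip.sense(): the state, without advancing time (a new reading comes with each control period).
- manip.snapshot(name): name is "side" or "top" or "wrist"; returns a dict with "color" (400x640x3 uint8, blue, green, red), "z_map" (400x640 float32, m along the optical axis (not along the pixel's ray), 0 where there is no reading), "fovy" (degrees; the focal length in pixels is half the picture's height over the tangent of half this angle, whatever the lens; pixels are square), "cx", "cy" (the principal point, pixels), "R" (3x3) and "t" (3): a world point X has camera coordinates R X + t; the wrist camera has in their place "mount" (4x4, takes a point from camera to tool coordinates, whose origin is the TCP and whose axes are the flange's). Camera axes: x right, y down, z forward; pixel columns grow to the right and rows downward; lengths in m; the calibration is good to about 2 mm. A picture is of the moment at which its call begins: read the wrist's pose just before it.
- manip.sign_off(): hands the job in; it is judged then, once.
The state is a dict: "t": time; "q": joint angles; "qd": joint speeds; "tau": joint torques, N m; "tcp_pos": TCP position; "tool_rot": TCP orientation; "force": force on the tool from outside, world axes, zero at the start; "ft_torque": the same for the moment, N m; "finger_gap": opening from 0.0 (shut) to 1.0 (fully open); "gripper_force": force on a finger pad.
Only numpy, scipy, OpenCV 4.12 (cv2) and the standard library are available. Lean on these libraries where they do the work, as an engineer would, in place of code of your own. Each camera call takes 0.05 s, during which the arm holds its last target. There are 200 camera calls.

### The job

The bench charger's display is dead, so nobody can see which one of its four battery bays has been unlocked: press the black ribbed thumb end of the covers one after another with a light fingertip until you find the one that rocks, its front edge lifting. Then push that cover over with the outside of the fingers until it stands fully open against its stop, so that the battery can be taken out later. Do not grip or squeeze any cover, leave the locked covers shut, and do not disturb the jar standing on the charger, the tape roll or the screwdriver.

Things in the scene. Friction and masses are not known exactly. Their poses are not given: they have to be found in the camera images.
- charger: Bench charger, a grey metal box 190 mm deep (its x axis, away from the robot), 368 mm wide (y, to the left), 66 mm high, fixed to the desk, turned up to 0.22 rad. Origin: centre of its underside. Four white covers, all alike, lie flush in its top, 8 mm apart; the right-hand 68 mm is a control strip with dead display, keys and a small jar on it.
- cover_1 (a joint): Hinge of the left-most cover (counted from the left), rad: 0 shut and flush, growing as the thumb end sinks and the front edge rises, 1.70 at its stop. The covers are 66 mm wide (y), 5 mm thick, on a crosswise hinge pin at charger x = +36 mm, z = +63.5 mm. Towards the robot they reach 118 mm from the pin (front edge), away from it 44 mm (thumb end over a 50 mm deep well).
- cover_1_pad (a point): Middle of the left-most cover's black ribbed thumb pad (34 x 56 mm), on its upper face, 26 mm behind the hinge pin; moves with the cover. Charger frame when shut: x +62, y +143, z +66 mm.
- cover_2 (a joint): Hinge of the second cover (counted from the left), rad: 0 shut and flush, growing as the thumb end sinks and the front edge rises, 1.70 at its stop. Three covers stand on a raised lock plunger under the thumb end and give less than 0.05 rad; under the fourth, drawn anew each time, it has dropped and the thumb end sinks freely into the well at about 4 N.
- cover_2_pad (a point): Middle of the second cover's black ribbed thumb pad (34 x 56 mm), on its upper face, 26 mm behind the hinge pin; moves with the cover. Charger frame when shut: x +62, y +69, z +66 mm.
- cover_3 (a joint): Hinge of the third cover (counted from the left), rad: 0 shut and flush, growing as the thumb end sinks and the front edge rises, 1.70 at its stop. The hinge is stiff (0.06 N m), so a cover stays at the angle where it is left. Pressing on the front part, before the pin, moves no cover.
- cover_3_pad (a point): Middle of the third cover's black ribbed thumb pad (34 x 56 mm), on its upper face, 26 mm behind the hinge pin; moves with the cover. Charger frame when shut: x +62, y -5, z +66 mm.
- cover_4 (a joint): Hinge of the right-most cover (counted from the left), rad: 0 shut and flush, growing as the thumb end sinks and the front edge rises, 1.70 at its stop. Locked and released covers look the same.
- cover_4_pad (a point): Middle of the right-most cover's black ribbed thumb pad (34 x 56 mm), on its upper face, 26 mm behind the hinge pin; moves with the cover. Charger frame when shut: x +62, y -79, z +66 mm.
- grease_jar: Small jar, red cap, 33 mm across, 28 mm high, loose on the near half of the charger's control strip. Origin: centre of its underside. Not to be disturbed.
- kapton: Roll of amber tape, 60 mm across, 12 mm high, lying loose on the desk to the left of the charger. Origin: centre of its underside. Not to be disturbed.
- driver_yellow: Yellow precision screwdriver, 168 mm long, 12 mm high, lying loose on the desk to the left of the charger. Origin: middle of its length, underside. Not to be disturbed.

How it is judged:
By the outcome, as a careful person would: the job done as asked, in the order asked, and still so for the second after the job is handed in, with the robot touching nothing.
It also fails if it takes over 51 s, if anything falls off the work surface, if the arm or the gripper's body presses on something with over 40 N, if the wrist force passes 120 N, or if a joint passes its speed limit or range.

## Working session

There is one attempt and no reset: what is moved stays moved. The work goes in short steps, Python scripts to look and compute and a tool call to move; the robot and the scene stay as the last step left them, time stands still between calls to the robot, and variables do not carry over. Pictures are saved under pics/ and viewed, at most 10 in all, crops included, and the job is handed in when it is done.

Besides the shell and the picture viewer there is one more tool, called by a JSON object that holds its "api" and its "payload". step_arm: Moves the arm, as the interface text tells. Its arguments: {"type":"object","properties":{"moves":{"type":"array","items":{"type":"number"}},"grip_force":{"type":"number"}},"required":["moves"]}

```bash
mkdir -p pics; ls
python3 - <<'E'
from station import manip
import cv2,numpy as np
s=manip.sense()
print(s['t'],s['tcp_pos'],s['tool_rot'],s['finger_gap'])
for n in("top","side"):
    d=manip.snapshot(n); cv2.imwrite(f"pics/{n}0.png",d['color']); np.savez(n+"0.npz",**d)
    print(n,d['fovy'],d['cx'],d['cy'],d['R'].round(3).tolist(),d['t'])
E
```

```text
pics
0.0 [0.22672007 0.58180689 0.3029278 ] [ 1.84820281e-01  9.82771717e-01 -1.02776584e-03 -3.98850451e-04] 1.004679555999479
top 55.80342611522583 323.58240816754954 201.6343582800716 [[0.022, -0.999, 0.039], [-0.984, -0.029, -0.174], [0.175, -0.035, -0.984]] [0.09198911 0.56864895 0.82959132]
side 46.74514576146619 315.25457918723816 195.30774823638927 [[0.977, -0.213, 0.015], [-0.132, -0.656, -0.743], [0.168, 0.724, -0.669]] [-0.49148337  0.191736    0.98305983]
```

View pics/top0.png

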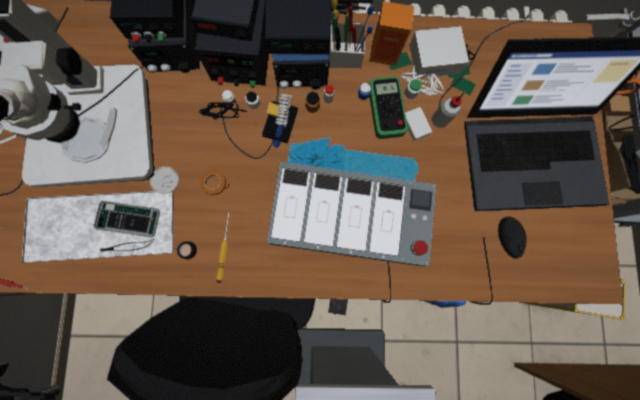

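View pics/side0.png

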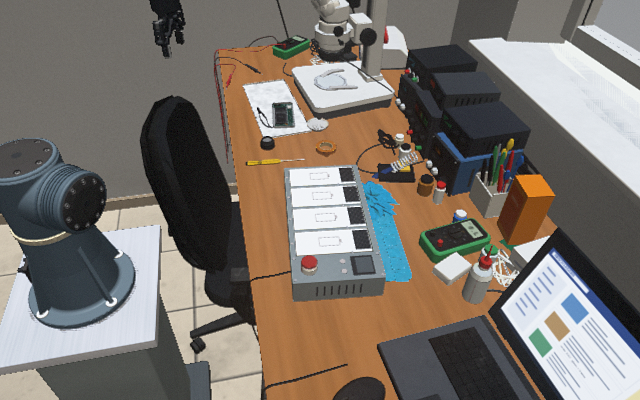

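The top view shows the charger spanning about (272,168)–(436,264), with black pads at about (293,178), (326,183), (359,187) and (391,191) and the jar's red cap at (420,248). The tape roll is at (213,183) and the screwdriver at (223,250). The side view agrees. Next I fit the charger pose from the white covers.

```bash
cat > h.py <<'E'
import numpy as np,cv2
def cast(d,uv,z):
    f=200/np.tan(np.radians(float(d['fovy']))/2); R=np.array(d['R']);t=np.array(d['t'])
    uv=np.atleast_2d(uv)
    r=np.c_[(uv[:,0]-d['cx'])/f,(uv[:,1]-d['cy'])/f,np.ones(len(uv))]@R
    c=-R.T@t
    return c+r*((z-c[2])/r[:,2])[:,None]
def white(d,box):
    x0,y0,x1,y1=box; m=np.zeros((400,640),np.uint8)
    m[y0:y1,x0:x1]=(d['color'][y0:y1,x0:x1].min(2)>205)*255
    cs=cv2.findContours(m,cv2.RETR_EXTERNAL,cv2.CHAIN_APPROX_NONE)[0]
    return [c for c in cs if cv2.contourArea(c)>400]
def fit(P,Q): # Q=R P+t
    p,q=P.mean(0),Q.mean(0);A=P-p;B=Q-q
    a=np.arctan2((A[:,0]*B[:,1]-A[:,1]*B[:,0]).sum(),(A*B).sum())
    R=np.array([[np.cos(a),-np.sin(a)],[np.sin(a),np.cos(a)]])
    return a,R,q-R@p
E
python3 - <<'E'
from h import *
for n,box in(("top",(262,160,412,265)),("side",(285,165,358,262))):
    d=dict(np.load(n+"0.npz")); W=[]
    for c in white(d,box):
        w=cast(d,c[:,0,:].astype(float),0.066)[:,:2]
        r=cv2.minAreaRect((w*1000).astype(np.float32)); W.append(np.array(r[0])/1000); print(n,r)
    W=np.array(sorted(W,key=lambda p:-p[1]))
    if len(W)==4:
        P=np.array([[-.0185,y] for y in(.143,.069,-.005,-.079)])
        a,R,t=fit(P,W); print("yaw",a,"org",t,"res",np.abs(P@R.T+t-W).max())
        for y in P[:,1]: print("pad",(R@[.062,y]+t).round(4))
E
```

```text
top ((512.195068359375, -36.17824935913086), (59.3940315246582, 119.95199584960938), 83.34392547607422)
top ((520.87109375, 37.06642532348633), (59.306880950927734, 120.14930725097656), 83.29251861572266)
top ((529.885986328125, 110.22488403320312), (59.43811798095703, 120.39207458496094), 83.26708221435547)
top ((538.31591796875, 183.46421813964844), (59.04936218261719, 120.1380844116211), 83.16783905029297)
yaw -0.11879213603275574 org [0.53989422 0.03967735] res 0.00039782974475841004
pad [0.6184 0.1743]
pad [0.6096 0.1008]
pad [0.6009 0.0274]
pad [ 0.5921 -0.0461]
side ((520.7799682617188, -38.48302459716797), (65.6337890625, 139.07106018066406), 83.26155090332031)
side ((530.556640625, 34.94035339355469), (65.42127227783203, 141.035400390625), 83.17120361328125)
side ((545.396240234375, 107.21421813964844), (64.71556091308594, 153.26406860351562), 83.23199462890625)
side ((557.6986083984375, 180.7191619873047), (65.7118911743164, 159.98500061035156), 83.29541778564453)
yaw -0.17040797118835596 org [0.5514132  0.03642386] res 0.0017766000237768864
pad [0.6368 0.1668]
pad [0.6242 0.0939]
pad [0.6117 0.021 ]
pad [ 0.5991 -0.0519]
```

{"api": "step_arm", "payload": {"moves": [0, 0.25, -0.25, 0, 0.04, 0, 0.5, -0.5, 0, 0.08, 0, 0.75, -0.75, 0, 0.08, 0, 1, -1, 0, 0.08, 0, 1, -1, 0, 0.08, 0, 1, -1, 0, 0.08], "grip_force": 20}}

```text
t: 0.85
tcp_pos: [0.4287, 0.3804, 0.3035]
tool_rot: [0.062, 0.998, -0.0, -0.0]
force: [0.5, -0.1, 0.1]
finger_gap: -0.002
gripper_force: 0.0
```

{"api": "step_arm", "payload": {"moves": [0, 0.25, -0.25, 0, 0, 0, 0.5, -0.5, -0.1, 0, 0, 0.75, -0.75, -0.3, 0, 0, 0.97, -1, -0.5, 0, 0, 0.97, -1, -0.5, 0, 0, 0.97, -1, -0.5, 0]}}

```text
t: 1.6
tcp_pos: [0.6215, 0.1806, 0.2009]
tool_rot: [0.062, 0.998, -0.0, -0.002]
force: [-0.0, 0.0, -0.1]
finger_gap: 0.003
gripper_force: 0.0
```

Run:
```python
from h import *
from station import manip
from scipy.spatial.transform import Rotation as Ro
s=manip.sense(); print(s['t'],s['tcp_pos'],Ro.from_quat(s['tool_rot']).as_matrix().round(3).tolist(),s['force'],s['finger_gap'])
d=manip.snapshot("wrist"); cv2.imwrite("pics/w1.png",d['color']); np.savez("w1.npz",pos=s['tcp_pos'],rot=s['tool_rot'],**d); print(d['mount'].round(3).tolist(),d['fovy'])
d=manip.snapshot("side"); cv2.imwrite("pics/s1.png",d['color'])
```

```text
1.6 [0.62147478 0.18059511 0.20091912] [[-0.992, 0.123, -0.004], [0.123, 0.992, -0.0], [0.004, -0.001, -1.0]] [-0.00122344  0.02328475 -0.06356834] 0.0027648704593619075
[[0.0, -0.958, -0.286, 0.072], [1.0, 0.0, -0.001, -0.0], [0.001, -0.286, 0.958, -0.07], [0.0, 0.0, 0.0, 1.0]] 69.16189399005225
```

View pics/w1.png

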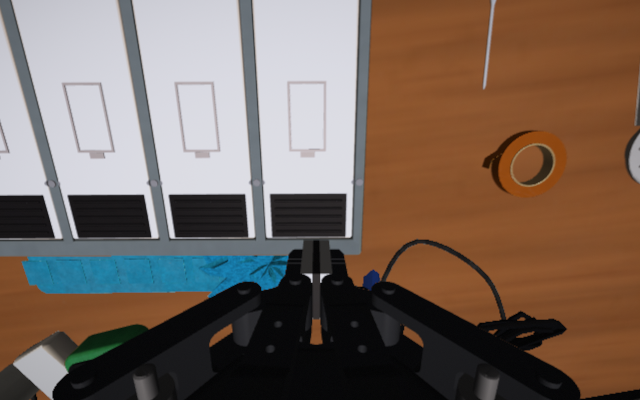

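The wrist view shows the three left pads clearly, at about (309,216), (208,216) and (110,216), with the hinge pins on the row v≈183. I cast those pixels onto z = 66 mm.

Run:
```python
from h import *
from scipy.spatial.transform import Rotation as Ro
d=dict(np.load("w1.npz"))
M=np.eye(4);M[:3,:3]=Ro.from_quat(d['rot']).as_matrix();M[:3,3]=d['pos']
T=np.linalg.inv(M@d['mount']); d['R']=T[:3,:3];d['t']=T[:3,3]
g=d['color'].max(2); m=np.zeros((400,640),np.uint8); m[190:243,55:355]=(g[190:243,55:355]<75)*255
m=cv2.morphologyEx(m,cv2.MORPH_CLOSE,np.ones((5,5)))
m=cv2.morphologyEx(m,cv2.MORPH_OPEN,np.ones((9,9)))
cs=[c for c in cv2.findContours(m,0,cv2.CHAIN_APPROX_NONE)[0] if cv2.contourArea(c)>1000]
for c in cs:
    w=cast(d,c[:,0,:].astype(float),0.066)[:,:2]; print(cv2.boundingRect(c),cv2.minAreaRect((w*1000).astype(np.float32)))
print("pins",cast(d,[[258,183],[361,183],[154,184]],0.066).round(4))
```

```text
(171, 195, 77, 45) ((612.7518310546875, 100.18650817871094), (55.78135681152344, 34.98658752441406), 82.9582290649414)
(70, 195, 80, 45) ((603.658447265625, 26.509695053100586), (55.79231262207031, 35.001953125), 82.95805358886719)
(271, 194, 75, 49) ((622.7318725585938, 173.9803924560547), (55.09733963012695, 38.21942138671875), 82.957763671875)
pins [[0.5912 0.1415 0.066 ]
 [0.6003 0.2156 0.066 ]
 [0.5826 0.0664 0.066 ]]
```

{"api": "step_arm", "payload": {"moves": [0, 0.01, -0.035, -0.15, 0, 0, 0.01, -0.035, -0.26, 0, 0, 0.01, -0.035, -0.29, 0, 0, 0.01, -0.035, -0.29, 0]}}

```text
t: 2.2
tcp_pos: [0.6226, 0.1767, 0.1467]
tool_rot: [0.059, 0.998, 0.0, 0.0]
force: [-0.1, -0.3, -0.6]
finger_gap: 0.001
gripper_force: 0.0
```

{"api": "step_arm", "payload": {"moves": [0, 0, 0, -0.01, 0, 0, 0, 0, -0.015, 0, 0, 0, 0, -0.015, 0]}}

```text
t: 2.58
tcp_pos: [0.6232, 0.1753, 0.1433]
tool_rot: [0.06, 0.998, 0.0, 0.0]
force: [0.1, -0.6, 0.1]
finger_gap: -0.002
gripper_force: 0.0
```

{"api": "step_arm", "payload": {"moves": [0, 0, 0, -0.005, 0, 0, 0, 0, -0.01, 0, 0, 0, 0, -0.01, 0]}}

```text
t: 2.95
tcp_pos: [0.6229, 0.1752, 0.1407]
tool_rot: [0.06, 0.998, -0.0, -0.0]
force: [0.5, -0.9, 0.0]
finger_gap: -0.002
gripper_force: 0.0
```

{"api": "step_arm", "payload": {"moves": [0, 0, 0, -0.005, 0, 0, 0, 0, -0.01, 0, 0, 0, 0, -0.01, 0]}}

```text
t: 3.32
tcp_pos: [0.623, 0.1753, 0.1388]
tool_rot: [0.06, 0.998, -0.0, -0.0]
force: [-0.9, 0.3, -0.8]
finger_gap: 0.001
gripper_force: 0.0
```

{"api": "step_arm", "payload": {"moves": [0, 0, 0, -0.005, 0, 0, 0, 0, -0.005, 0]}}

```text
t: 3.58
tcp_pos: [0.6231, 0.1753, 0.1382]
tool_rot: [0.06, 0.998, 0.0, 0.0]
force: [-0.8, -0.1, 2.1]
finger_gap: 0.002
gripper_force: 1.4
```

{"api": "step_arm", "payload": {"moves": [0, 0, 0, -0.005, 0, 0, 0, 0, -0.005, 0]}}

```text
t: 3.82
tcp_pos: [0.6232, 0.1753, 0.1372]
tool_rot: [0.06, 0.998, 0.0, 0.0]
force: [-0.3, -0.3, 4.4]
finger_gap: 0.002
gripper_force: 1.8
```

{"api": "step_arm", "payload": {"moves": [0, 0, 0, -0.005, 0, 0, 0, 0, -0.005, 0]}}

```text
t: 4.08
tcp_pos: [0.6232, 0.1753, 0.136]
tool_rot: [0.06, 0.998, 0.0, 0.0]
force: [-0.0, -0.1, 4.2]
finger_gap: -0.0
gripper_force: 1.8
```

{"api": "step_arm", "payload": {"moves": [0, 0, 0, -0.005, 0, 0, 0, 0, -0.005, 0]}}

```text
t: 4.32
tcp_pos: [0.6231, 0.1753, 0.1348]
tool_rot: [0.06, 0.998, 0.0, 0.0]
force: [1.1, -0.6, 4.0]
finger_gap: -0.003
gripper_force: 1.7
```

Cover 1 is sinking at a steady 4 N or so, past what a locked one would give. I keep pressing.

{"api": "step_arm", "payload": {"moves": [0, 0, 0, -0.01, 0, 0, 0, 0, -0.02, 0, 0, 0, 0, -0.02, 0]}}

```text
t: 4.7
tcp_pos: [0.6227, 0.1753, 0.1305]
tool_rot: [0.06, 0.998, -0.0, -0.001]
force: [-0.7, 0.1, 4.0]
finger_gap: -0.002
gripper_force: 1.1
```

{"api": "step_arm", "payload": {"moves": [0, 0, 0, -0.01, 0, 0, 0, 0, -0.02, 0, 0, 0, 0, -0.03, 0, 0, 0, 0, -0.03, 0]}}

```text
t: 5.2
tcp_pos: [0.6232, 0.1753, 0.1246]
tool_rot: [0.06, 0.998, 0.0, 0.0]
force: [0.8, 0.5, 2.9]
finger_gap: -0.001
gripper_force: 1.0
```

Run:
```python
from h import *
from station import manip
s=manip.sense(); print(s['t'],s['tcp_pos'],s['force'])
d=manip.snapshot("side"); cv2.imwrite("pics/s2.png",cv2.resize(d['color'][110:310,230:430],(600,600)))
```

```text
5.2 [0.62319686 0.17527444 0.12461722] [0.80499818 0.4919296  2.86243205]
```

View pics/s2.png

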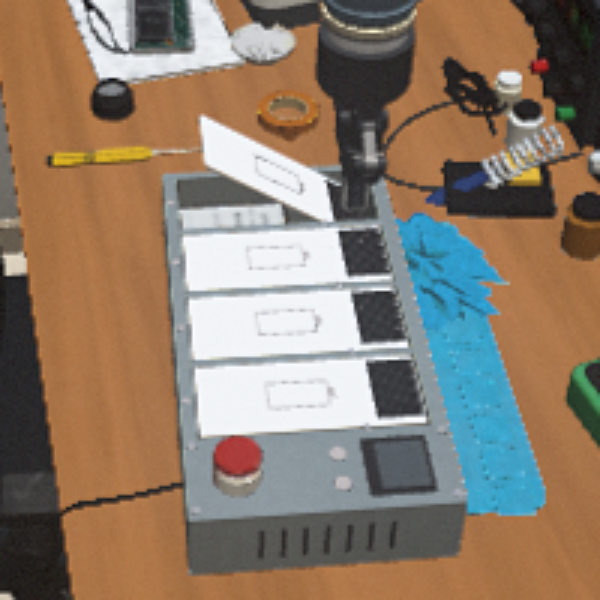

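Cover 1 rocks: in the 3x crop its front edge is raised at about (205,118)–(205,175) and the other three are flush. I press it a little further, then lift off and come round in front of the raised edge.

{"api": "step_arm", "payload": {"moves": [0, 0, 0, -0.01, 0, 0, 0, 0, -0.02, 0, 0, 0, 0, -0.025, 0, 0, 0, 0, -0.025, 0, 0, 0, 0, 0.1, 0, 0, 0, 0, 0.35, 0, 0, 0, 0, 0.6, 0, 0, 0, 0, 0.82, 0, 0, 0, 0, 0.82, 0]}}

```text
t: 6.38
tcp_pos: [0.6246, 0.1756, 0.2928]
tool_rot: [0.06, 0.998, 0.001, 0.004]
force: [0.8, 0.1, -0.2]
finger_gap: -0.0
gripper_force: 0.0
```

{"api": "step_arm", "payload": {"moves": [0, -0.2, 0.02, 0, 0, 0, -0.45, 0.05, 0, 0, 0, -0.7, 0.08, 0, 0, 0, -0.88, 0.1, 0, 0, 0, -0.88, 0.1, 0, 0, 0, -0.88, 0.1, -0.2, 0, 0, -0.88, 0.1, -0.4, 0, 0, -0.88, 0.1, -0.57, 0, 0, -0.88, 0.1, -0.57, 0]}}

```text
t: 7.5
tcp_pos: [0.446, 0.1947, 0.1721]
tool_rot: [0.06, 0.998, -0.001, -0.003]
force: [-0.4, 0.2, -0.1]
finger_gap: -0.002
gripper_force: 0.0
```

Run:
```python
from h import *
from station import manip
s=manip.sense(); print(s['t'],s['tcp_pos'],s['force'])
d=manip.snapshot("side"); cv2.imwrite("pics/s3.png",cv2.resize(d['color'][110:310,230:430],(600,600)))
```

```text
7.5 [0.44600089 0.19474691 0.17205325] [-0.36091623  0.17401593 -0.05945556]
```

View pics/s3.png

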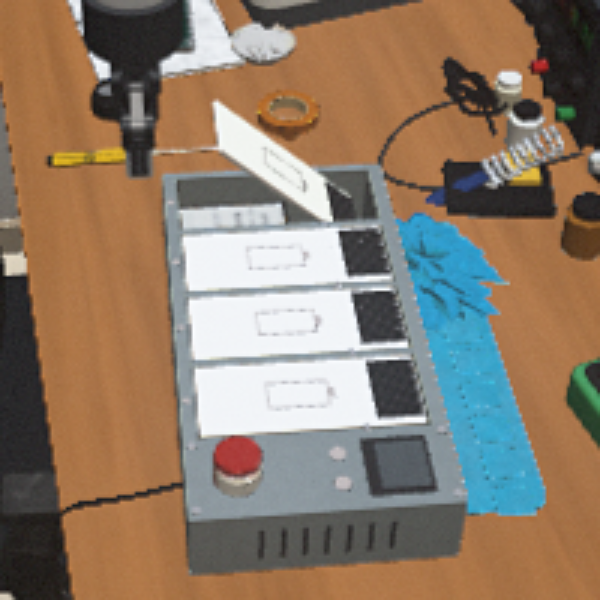

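The cover holds at roughly 0.75 rad, and the fingers stand in front of its raised edge (crop px (138,165) against edge (215,120)). I push it over now, rising as it swings up.

{"api": "step_arm", "payload": {"moves": [0, 0.1, -0.012, 0.02, 0, 0, 0.2, -0.024, 0.04, 0, 0, 0.27, -0.033, 0.07, 0, 0, 0.32, -0.039, 0.1, 0, 0, 0.37, -0.045, 0.13, 0, 0, 0.42, -0.05, 0.16, 0, 0, 0.47, -0.057, 0.17, 0, 0, 0.5, -0.06, 0.17, 0, 0, 0.5, -0.06, 0.17, 0]}}

```text
t: 8.68
tcp_pos: [0.5483, 0.1832, 0.21]
tool_rot: [0.06, 0.998, 0.0, 0.001]
force: [-2.3, -0.4, 6.7]
finger_gap: 0.001
gripper_force: 0.3
```

{"api": "step_arm", "payload": {"moves": [0, 0.04, -0.005, 0, 0, 0, 0.08, -0.01, 0, 0, 0, 0.11, -0.013, 0, 0, 0, 0.14, -0.017, 0, 0, 0, 0.16, -0.019, 0, 0, 0, 0.18, -0.022, 0, 0, 0, 0.18, -0.022, 0, 0]}}

```text
t: 9.55
tcp_pos: [0.5834, 0.1788, 0.2085]
tool_rot: [0.06, 0.998, -0.0, 0.0]
force: [0.3, -0.9, 0.1]
finger_gap: 0.005
gripper_force: 0.0
```

Run:
```python
from h import *
from station import manip
s=manip.sense(); print(s['t'],s['tcp_pos'],s['force'])
d=manip.snapshot("side"); cv2.imwrite("pics/s4.png",cv2.resize(d['color'][80:280,230:430],(600,600)))
```

```text
9.55 [0.58339191 0.17876144 0.20851488] [ 0.30943108 -0.88450142  0.1330982 ]
```

View pics/s4.png

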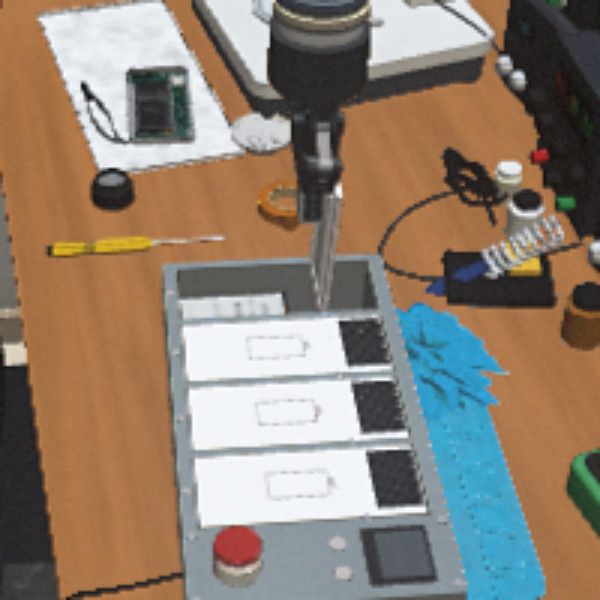

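The cover stands nearly upright, (325,190) to (322,308) in the crop. I continue gently until the force rises at the stop.

{"api": "step_arm", "payload": {"moves": [0, 0.02, -0.002, 0, 0, 0, 0.04, -0.005, 0, 0, 0, 0.04, -0.005, 0, 0]}}

```text
t: 9.98
tcp_pos: [0.5904, 0.1779, 0.2083]
tool_rot: [0.06, 0.998, -0.0, -0.001]
force: [-2.3, 0.1, -0.8]
finger_gap: 0.001
gripper_force: 0.9
```

{"api": "step_arm", "payload": {"moves": [0, 0.01, -0.001, 0, 0, 0, 0.02, -0.002, 0, 0, 0, 0.02, -0.002, 0, 0]}}

```text
t: 10.35
tcp_pos: [0.5913, 0.1779, 0.2082]
tool_rot: [0.06, 0.998, -0.0, -0.005]
force: [-7.7, 0.6, 3.4]
finger_gap: -0.001
gripper_force: 4.5
```

{"api": "step_arm", "payload": {"moves": [0, 0.01, -0.001, 0, 0, 0, 0.02, -0.002, 0, 0, 0, 0.02, -0.002, 0, 0]}}

```text
t: 10.72
tcp_pos: [0.5921, 0.1778, 0.2081]
tool_rot: [0.06, 0.998, -0.001, -0.009]
force: [-15.0, 2.4, 8.3]
finger_gap: -0.003
gripper_force: 8.1
```

Force climbs to 15 N with almost no motion, at the predicted stop position. I back away.

{"api": "step_arm", "payload": {"moves": [0, -0.02, 0.002, 0, 0, 0, -0.06, 0.007, 0, 0, 0, -0.15, 0.018, 0, 0, 0, -0.35, 0.042, 0, 0, 0, -0.6, 0.07, 0.1, 0, 0, -0.7, 0.085, 0.4, 0, 0, -0.7, 0.085, 0.4, 0, 0, -0.7, 0.085, 0.4, 0]}}

```text
t: 11.72
tcp_pos: [0.4601, 0.1941, 0.2896]
tool_rot: [0.06, 0.998, 0.0, 0.002]
force: [0.1, 0.3, 0.2]
finger_gap: 0.004
gripper_force: 0.0
```

Run:
```python
from h import *
from station import manip
s=manip.sense(); print(s['t'],s['tcp_pos'],s['force'])
d=manip.snapshot("side"); 
t=manip.snapshot("top"); np.savez("top5.npz",**t)
cv2.imwrite("pics/s5.png",np.hstack([cv2.resize(d['color'][80:280,230:430],(400,400)),cv2.resize(t['color'][110:310,190:390+50],(400,320))[:, :].copy() if 0 else cv2.resize(t['color'][100:300,220:420],(400,400))]))
# upper part of cover from depth, charger frame
f=200/np.tan(np.radians(d['fovy'])/2); v,u=np.mgrid[:400,:640]; z=d['z_map']
X=(np.stack([(u-d['cx'])/f*z,(v-d['cy'])/f*z,z],-1)-d['t'])@d['R']
a=-.122; ex=np.array([np.cos(a),np.sin(a)]); ey=np.array([-ex[1],ex[0]]); r=X[...,:2]-[.5957,.1771]
x=r@ex;y=r@ey
m=(z>0)&(abs(x)<.06)&(abs(y)<.03)&(X[...,2]>.09)&(X[...,2]<.2)
print(m.sum()); print(np.polyfit(X[...,2][m]-.0635,x[m],1), X[...,2][m].max())
```

```text
11.725 [0.46011927 0.19410382 0.28958398] [0.13967696 0.28566143 0.16364303]
265
[ 0.14892583 -0.00556403] 0.18264985619569102
```

View pics/s5.png

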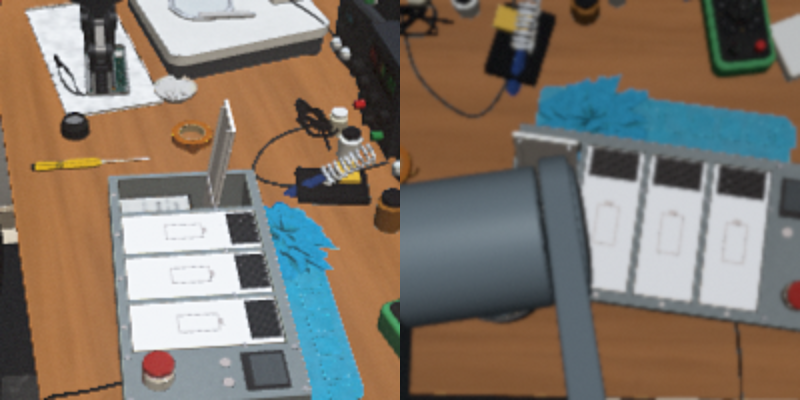

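The cover leans back from (218,205) to (228,105) in the left panel. Depth gives about 1.72 rad, so it is at its stop. The other covers are shut, and the jar, tape and screwdriver are in place.

```bash
python3 -c "
from station import manip
print(manip.sign_off())"
```

```text
the job is handed in; nothing more can be done
None
```

The left-most cover (cover 1) was the unlocked one; it now stands fully open against its stop, the other three covers are shut, the jar, tape roll and screwdriver were not touched, and the job is handed in at about 12 s.

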